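Lock the scanner stand onto its desk mount

TASK

The stand for the code scanner has been off the desk for cleaning; put it back on its steel mount: pick it up by its column, set it down so that the two screw heads come up through the round ends of its keyholes and its foot lies flat, then push it forward against the spring buffer until the catch snaps up behind the foot. Let go and leave it locked. Feel your way and do not force it: the mount must never be loaded with more than 60 N in all, the stand must not be tipped over, and the other things on the desk stay where they are.

Things in the scene. Friction and masses are not known exactly. Their poses are not given: they have to be found in the camera images.
- stand_column (a point): Scanner stand, dark steel, 0.4 to 0.65 kg, loose, upright. Point: mid-column, 45 mm above its underside. Axes: z up, x the way it slides to lock. Column: flat bar over the middle of the foot, 10 mm thick (x), 50 mm wide (y), up to 70 mm above the underside; above that two fork prongs, 14 mm wide, 18 mm to either side, up to 86 mm.
- stand_foot (a point): Same axes; point on the underside of the stand's foot plate, midway between its two round holes: 8 mm to +x of the column's middle. Plate 100 (x) by 130 (y) by 4 mm, centred under the column. Keyholes at y = +45 and -45 mm from this point: round hole 19 mm across, from it a slot 11 mm wide runs to -x and ends 23 mm from the hole's centre.
- mount: Steel mount fixed on the desk, deck 156 (x) by 180 (y) by 6 mm. Origin: centre of its underside, on the desk; z up, x the way the stand slides to lock. Set over the heads, holes centred on screws, the stand's column is at x = -8 mm (there is more play towards +x: aim 1 mm on); slid on until the slots end at the screw shanks it is at x = +11 mm. Seated, its foot lies flat on the deck.
- screw_line (a point): Deck centre, on the deck's top. Two upright screws stand at x = 0, y = +45 and -45 mm from it, but are clamped in adjusting slots: both together sit 3 to 10 mm off to one side along y (same shift for both, not measured; find side and amount by sight or feel). Shank 8 mm thick; flat head 16 mm across, underside 7.5 mm and top 12.5 mm above the deck.
- catch (a joint): Spring catch in the mount: m pressed down; 0 = up, 5 mm proud of the deck; 0.005 = level. Steel bar 30 mm wide, x = -52.5 to -40.5 mm of the mount, y = 0, with a low thumb tab to -x. Pushes up with 0.9 N (up) to 2.4 N (level). The seated foot presses it down; once the column is past x = +9.5 mm it springs up and holds the foot's edge.
- buffer (a joint): Spring buffer at the far end of the mount's deck: m pushed in along the mount's +x; 0 = free. Rubber-faced steel bar 44 mm wide, 8 mm high, its face at x = +56 mm of the mount when free, in front of a fixed block. The foot meets it when the column is at x = +6 mm. Pushes back with 2 N at first, 5 N where the catch snaps, 6 N at the end of the slots.
Mind the look-alikes: they are no part of the job. Of the things shaped like the part that bears stand_column, the dark steel one is meant.

How it is judged (in metres and radians):
On the way:
1. the stand's foot lies flat on the mount with both screw heads through the round ends of the keyholes and the catch pressed down (z of stand_column in the frame of mount below 0.0535 m and x of stand_foot in the frame of mount between -0.005 and 0.008 m and y of stand_column in the frame of mount between -0.0125 and 0.0125 m and angle between stand_column's own z axis and vertical below 0.06 rad and value of joint catch above 0.0025 m), for 0.1 s.
At the end, for the whole second after the job is handed in: The stand is at rest and released, its foot flat on the deck (within 3 mm, 0.06 rad) under both screw heads, its round holes 15.5 to 22 mm past the screws, within 12.5 mm sideways and 0.08 rad of the mount, and the catch has risen behind it (less than 3 mm pressed) (z of stand_column in the frame of mount below 0.054 m and x of stand_foot in the frame of mount between 0.0155 and 0.022 m and y of stand_column in the frame of mount between -0.0125 and 0.0125 m and angle between stand_column's own z axis and vertical below 0.06 rad and angle between the x axis of stand_column and the x axis of mount, either way round below 0.08 rad and value of joint catch below 0.003 m and contact force between the fingers and stand below 0.1 N and linear speed of stand below 0.01 m/s); the robot touches nothing.
It fails at once if the mount, its screws, catch and buffer are loaded with more than 60 N in all (contact force between any of stand, the fingers and mount above 60 N).
It fails at once if the stand is tipped by more than 0.6 rad (angle between stand_column's own z axis and vertical above 0.6 rad).
It fails at once if a bystander is pushed more than 20 mm (distance of any of scanner, disinfectant, carton, vial_tray from where it was at the start of the episode above 0.02 m).
It also fails if it takes over 72 s, if anything falls off the work surface, if the arm or the gripper's body presses on something with over 40 N, if the wrist force passes 120 N, or if a joint passes its speed limit or range.

ROBOT

A 6-joint arm with a two-finger parallel gripper is mounted at the origin on the work surface. World frame = base frame: x ahead of the robot, y to its left, z up, the work surface at z = 0. Lengths are in m, angles in degrees, forces in N, time in s.
With the tool pointing down it reaches from about 0.3 to 0.75 m from the base axis. Payload 8.5 kg.
Tool frame: the origin (TCP) lies at the very end of the fingers, on their centre line; the grasp point (between the pads) lies 19 mm behind it; z points along the fingers, y is the line along which they close (so a half turn about z gives the same grasp; the last joint's range is limited). The gripper opens to 85 mm and grips with 20 to 120 N. Pads are 22 mm wide; open, the fingers measure 114 mm over their backs; the gripper's body (76 mm by 85 mm) begins 54 mm behind the grasp point. The pads swing forward as they close: fully open they stand 13 mm farther back than shut.
Start: joints at [-85.388, 21.807, 74.336, -0, 83.858, -12.336], TCP at [0.16, -0.526, 0.231] pointing down, gripper open.
Joint ranges: [-178.18, 178.18], [-50.72, 133.34], [12.68, 142.11], [-81.47, 261.47], [9.98, 163.14], [-165.26, 165.26]. Speed limits (degrees/s): [136.94, 136.94, 180, 180, 180, 180].

INTERFACE

Orientations are given as a 3x3 rotation matrix whose columns are the frame's x, y, z axes.
In Python, from rig import env, optics, spotter gives the robot as it stands.
- The arm moves only by the shell command python3 -m crank 'ROWS' [FORCE]. ROWS is JSON, one flat list of numbers, 5 for each row, row after row: the finger opening in cm, from 0 to 8.54, then the shift along the tool's x, y, z in cm, then the turn about the tool's z in rad. A call has exactly 8 rows; each row shifts and turns the commanded pose from where the row before left it, along the tool's axes as they then stand; what a row does not reach is not made up. A row lasts 1/12 s, in which the tool goes at most 41.7 mm and 7.16 degrees, less where a joint would pass 70% of its speed; a pose out of reach is approached as far as the arm can. A call is refused whole if a number of a shift passes 4.17 or a number of a turn 0.125, either way. A call with a gripper value outside its range is refused whole. The fingers move at their own pace and stop on an object; FORCE is the grip in N (left out, the last holds). Time passes only in rows, so rows that do not move let the fingers close, or fill a call up. It gives the time, the measured TCP pose, the force, the opening and the grip force at its end, in the units of the state.
- env.observe(): the state, without advancing time (a new reading comes with each control period).
- optics.get_image(name): name is "scene" or "top" or "wrist"; returns a dict with "color" (384x512x3 uint8, red, green, blue), "intrinsics" (3x3 intrinsics, pixels), "pose" (4x4, takes a point from camera to world coordinates). Camera axes: x right, y up, looking along -z (the intrinsics and any distortion apply to the point x, -y, -z); pixel columns grow to the right and rows downward; lengths in m; the calibration is good to about 2 mm. The wrist camera is an equidistant fisheye: a pixel r from the principal point sees the ray r / f radians off the axis. A picture is of the moment at which its call begins. There is no depth.
- env.close_job(): hands the job in; it is judged then, once.
Trained networks look in a picture, given as the dict that the camera call returned (one of the last four; its "shot" number tells which), for a name from the list of things; names that differ only in an ending like _2 or _b are one class to them, and where a whole thing is asked for, a point or a joint stands for the part that bears it (a point fixed in the world has none). Each returns a list of dicts, best first, with "score" (0 to 1); they miss things now and then, are a little off and sometimes report something else, mostly with a low value. They report only what shows in the picture. A call takes as long as a camera call. They do not tell look-alikes from the thing itself.
- spotter.look_for(picture, query): "at" ([column, row] as shares, 0 to 1, of the picture: columns of its width, rows of its height, amid what is visible of it).
The state is a dict: "time_s": time; "q": joint angles; "qvel": joint speeds; "joint_efforts": joint torques, N m; "position": TCP position; "tool_rot": TCP orientation; "ft_force": force on the tool from outside, world axes, zero at the start; "wrist_torque": the same for the moment, N m; "grip_width": finger opening in m; "gripper_force": force on a finger pad.
Only numpy, scipy, OpenCV 4.12 (cv2) and the standard library are available. Lean on these libraries where they do the work, as an engineer would, in place of code of your own. Each camera call takes 0.05 s, during which the arm holds its last target. There are 200 camera calls.

## Working session

There is one attempt and no reset: what is moved stays moved. The work goes in short steps, Python scripts to look and compute and a shell command to move; the robot and the scene stay as the last step left them, time stands still between calls to the robot, and variables do not carry over. Pictures are saved under pics/ and viewed, at most 10 in all, crops included, and the job is handed in when it is done.

```bash
ls; mkdir -p pics
cat > h.py <<'E'
import numpy as np, cv2
from rig import env, optics, spotter
def ray(im,px):
    K=np.array(im["intrinsics"]);T=np.array(im["pose"])
    u=(px[0]-K[0,2])/K[0,0];v=(px[1]-K[1,2])/K[1,1]
    if im.get("fish"):
        r=np.hypot(u,v);s=np.tan(r)/r if r>0 else 1;u*=s;v*=s
    d=T[:3,:3]@np.array([u,-v,-1.]);return T[:3,3],d
def onz(im,px,z):
    o,d=ray(im,px);return o+d*(z-o[2])/d[2]
def proj(im,P):
    K=np.array(im["intrinsics"]);T=np.array(im["pose"])
    p=T[:3,:3].T@(np.array(P)-T[:3,3]);u,v=p[0]/-p[2],-p[1]/-p[2]
    if im.get("fish"):
        r=np.hypot(u,v);s=np.arctan(r)/r if r>0 else 1;u*=s;v*=s
    return [K[0,0]*u+K[0,2],K[1,1]*v+K[1,2]]
def shot(n):
    im=optics.get_image(n);im["fish"]=n=="wrist";return im
def save(im,name,box=None,k=1.5):
    c=im["color"][:,:,::-1]
    if box: c=c[box[1]:box[3],box[0]:box[2]]
    cv2.imwrite("pics/"+name,cv2.resize(c,None,fx=k,fy=k,interpolation=cv2.INTER_CUBIC))
E
python3 - <<'E'
from h import *
import pickle
for n in ["scene","top"]:
    im=shot(n);save(im,n+"0.png");pickle.dump(im,open(n+"0.pkl","wb"))
    print(n,im.keys(),np.round(im["pose"],3).tolist(),np.array(im["intrinsics"]).tolist())
    for q in ["stand_column","stand_foot","mount","screw_line","catch","buffer"]:
        for d in spotter.look_for(im,q)[:4]:
            px=np.array(d["at"])*[512,384];print(q,round(d["score"],2),px.round(),onz(im,px,.0).round(3))
print(env.observe())
E
```

```text
pics
scene dict_keys(['color', 'intrinsics', 'pose', 'shot', 'fish']) [[0.044, -0.659, 0.751, 1.008], [0.999, 0.022, -0.04, 0.013], [0.01, 0.752, 0.659, 0.562], [0.0, 0.0, 0.0, 1.0]] [[387.7507833432387, 0.0, 250.17063997274784], [0.0, 387.7507833432387, 190.67120007706356], [0.0, 0.0, 1.0]]
stand_column 0.82 [285. 190.] [0.369 0.124 0.   ]
stand_column 0.59 [356. 157.] [0.249 0.312 0.   ]
stand_column 0.58 [327. 256.] [0.554 0.182 0.   ]
stand_foot 0.9 [328. 256.] [0.555 0.182 0.   ]
stand_foot 0.8 [355. 160.] [0.262 0.307 0.   ]
stand_foot 0.71 [283. 190.] [0.366 0.12  0.   ]
mount 0.77 [119. 268.] [ 0.568 -0.196  0.   ]
screw_line 0.96 [122. 267.] [ 0.566 -0.192  0.   ]
catch 0.48 [126. 235.] [ 0.49  -0.199  0.   ]
catch 0.36 [329. 257.] [0.558 0.183 0.   ]
buffer 0.45 [114. 287.] [ 0.609 -0.197  0.   ]
top dict_keys(['color', 'intrinsics', 'pose', 'shot', 'fish']) [[-0.011, 0.991, -0.132, 0.325], [-1.0, -0.008, 0.017, 0.041], [0.016, 0.132, 0.991, 0.885], [0.0, 0.0, 0.0, 1.0]] [[427.4625085699936, 0.0, 252.74330175276575], [0.0, 427.4625085699936, 199.32615923050912], [0.0, 0.0, 
[... 550 characters left out ...]
8571341e+01, -1.23342535e+01]), 'qvel': array([ 0.00829001, -0.03631086, -0.05700996,  0.03308067, -0.01598144,
        0.03447044]), 'joint_efforts': array([-1.00083100e-03, -4.48251343e+01, -2.31439787e+01, -2.68993663e-04,
        3.58881416e-04,  1.38148224e-05]), 'position': array([ 0.16031395, -0.52609731,  0.23133726]), 'tool_rot': array([[ 9.56578812e-01,  2.91473799e-01, -1.92631272e-05],
       [ 2.91473798e-01, -9.56578812e-01, -3.75847258e-05],
       [-2.93816621e-05,  3.03380555e-05, -9.99999999e-01]]), 'ft_force': array([-0.76579336,  0.03917435,  0.24712778]), 'wrist_torque': array([0.02034499, 0.0146144 , 0.01924024]), 'gripper_force': 0.0, 'grip_width': 0.08562177990799774}
```

View images.

View pics/scene0.png

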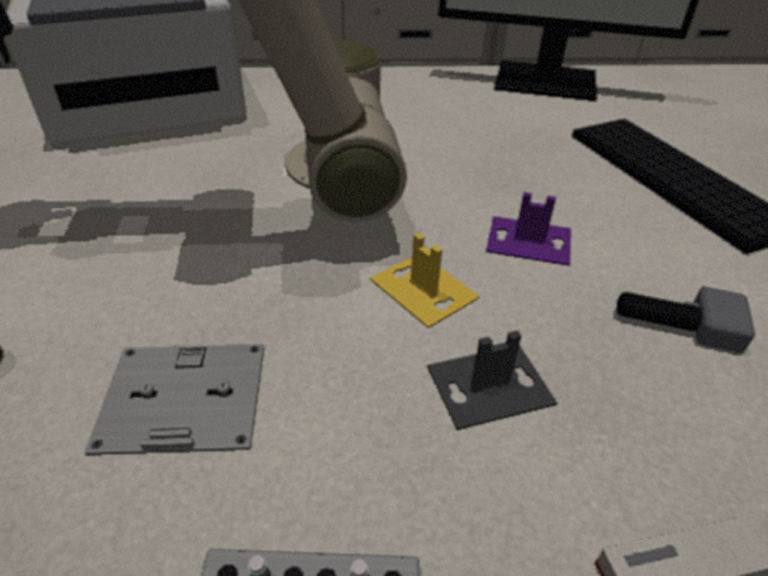

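View pics/top0.png

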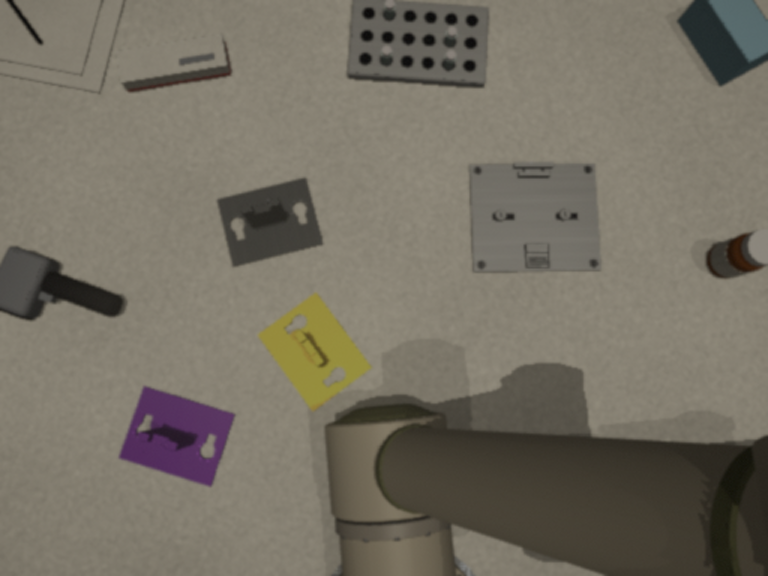

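The picture shows three stands: dark grey at top-picture px (180,151), yellow at (210,234) and purple at (119,290). The dark grey one fits "dark steel". The mount is at (356,145), with its buffer towards world +x. I'll enlarge the dark stand and the mount.

Run:
```python
from h import *
import pickle
im=pickle.load(open("top0.pkl","rb"));c=im["color"][:,:,::-1]
a=cv2.resize(c[110:185,140:220],None,fx=5,fy=5,interpolation=cv2.INTER_CUBIC)
b=cv2.resize(c[105:180,308:405],None,fx=4,fy=5*.8,interpolation=cv2.INTER_CUBIC)
b=cv2.copyMakeBorder(b,0,a.shape[0]-b.shape[0],0,0,0)
o=np.hstack([a,b]);o=cv2.convertScaleAbs(o,alpha=1.6);print(o.shape);cv2.imwrite("pics/crop0.png",o)
```

```text
(375, 788, 3)
```

View pics/crop0.png

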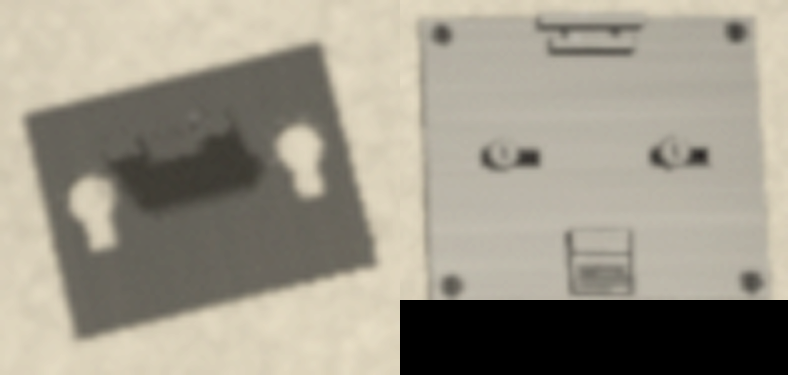

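The crop confirms it: the dark grey stand's round ends face up in the picture (world +x) and its slots run to -x. The heads sit at the left (+y) end of the mount's adjusting slots. Next I'll fit both poses.

Run:
```python
from h import *
import pickle
im=pickle.load(open("top0.pkl","rb"))
def fit(px,z,L,W):
    P=np.array([onz(im,p,z)[:2] for p in px])  # order: +x+y,+x-y,-x-y,-x+y
    M=np.array([[L,W],[L,-W],[-L,-W],[-L,W]])/2
    c=P.mean(0);Q=P-c
    a=np.arctan2((M[:,0]*Q[:,1]-M[:,1]*Q[:,0]).sum(),(M*Q).sum())
    R=np.array([[np.cos(a),-np.sin(a)],[np.sin(a),np.cos(a)]])
    print("c",c.round(4),"yaw",np.degrees(a).round(2),"res mm",((P-c-(R@M.T).T)*1e3).round(1).tolist());return c,a,R
s=[(140+x/5-.4,110+y/5-.4) for x,y in [(25,115),(320,42),(376,265),(78,339)]]
c,a,R=fit(s,.004,.1,.13)
m=[(470/1.5,165/1.5),(595/1.5,163.5/1.5),(600.5/1.5,271/1.5),(473.5/1.5,272/1.5)]
c2,a2,R2=fit(m,.006,.156,.18)
for x,y in [(504,154),(676,153)]:
    p=onz(im,(308+(x-400)/4-.4,105+y/4-.4),.0185)[:2];print("head",p.round(4),"in mount",(R2.T@(p-c2)*1e3).round(1))
for x,y in [(606,20),(600,268)]:
    p=onz(im,(308+(x-400)/4-.4,105+y/4-.4),.01)[:2];print("buf/catch in mount",(R2.T@(p-c2)*1e3).round(1))
```

```text
c [0.5534 0.1794] yaw 13.98 res mm [[-0.1, -0.9], [-0.2, 0.8], [-0.2, 1.1], [0.6, -1.0]]
c [ 0.5561 -0.1946] yaw 0.08 res mm [[-0.8, -0.6], [0.2, 0.1], [0.2, 1.2], [0.4, -0.7]]
head [ 0.5569 -0.1433] in mount [ 0.8 51.3]
head [ 0.5568 -0.2335] in mount [  0.7 -38.9]
buf/catch in mount [76.  -7.8]
buf/catch in mount [-58.4   1.4]
```

```bash
python3 -m crank '[8.5,2.42,-2.33,0,0,8.5,2.42,-2.33,0,0,8.5,2.42,-2.33,0,0,8.5,2.42,-2.33,0,0,8.5,2.42,-2.33,0,0,8.5,2.42,-2.33,0,0,8.5,2.42,-2.33,0,0,8.5,2.42,-2.33,0,0]' 40
python3 -m crank '[8.5,2.42,-2.33,0,0,8.5,2.42,-2.33,0,0,8.5,2.42,-2.33,0,0,8.5,2.42,-2.33,0,0,8.5,2.42,-2.33,0,0,8.5,2.42,-2.33,0,0,8.5,2.42,-2.33,0,0,8.5,2.42,-2.33,0,0]'
python3 -m crank '[8.5,2.42,-2.33,0,0,8.5,2.42,-2.33,0,0,8.5,2.42,-2.33,0,0,8.5,2.42,-2.33,0,0,8.5,2.42,-2.33,0,0,8.5,2.42,-2.33,0,0,8.5,2.42,-2.33,0,0,8.5,2.42,-2.33,0,0]'
python3 -m crank '[8.5,0,0,0,-0.095,8.5,0,0,0,-0.095,8.5,0,0,0,-0.095,8.5,0,0,0,-0.095,8.5,0,0,0,-0.095,8.5,0,0,0,-0.095,8.5,0,0,0,-0.095,8.5,0,0,0,-0.095]'
python3 -m crank '[8.5,0,0,0,-0.095,8.5,0,0,0,-0.095,8.5,0,0,0,-0.095,8.5,0,0,0,-0.095,8.5,0,0,0,-0.095,8.5,0,0,0,-0.095,8.5,0,0,0,-0.095,8.5,0,0,0,-0.095]'
cat >> h.py <<'E'
def delta(x,y,z,ydeg):
    "shift in tool axes (cm) and turn about tool z (rad) to bring TCP to x,y,z with tool y at world angle ydeg"
    s=env.observe();R=np.array(s["tool_rot"]);p=np.array(s["position"])
    a=np.degrees(np.arctan2(R[1,1],R[0,1]));d=(ydeg-a+180)%360-180
    print("pos",p.round(4),"ya",a.round(2),"ft",np.round(s["ft_force"],1),"w",round(s["grip_width"],4),"gf",round(s["gripper_force"],1),"t",round(s["time_s"],1),"delta cm",(R.T@(np.array([x,y,z])-p)*100).round(2),"turn",round(-np.radians(d),3))
E
python3 - <<'E'
from h import *
im=shot("wrist");save(im,"w1.png");delta(.5534,.1794,.13,13.98)
print(im["pose"],im["intrinsics"])
for q in ["stand_column","stand_foot"]:
    for d in spotter.look_for(im,q)[:2]:
        px=np.array(d["at"])*[512,384];print(q,d["score"],px,onz(im,px,.045))
E
```

```text
time_s: 1.37
position: [0.2916, -0.2898, 0.2315]
tool_rot: [[0.957, 0.291, 0.0], [0.291, -0.957, -0.0], [0.0, 0.0, -1.0]]
ft_force: [0.5, -0.1, 0.0]
grip_width: 0.0853
gripper_force: 0.0
time_s: 2.03
position: [0.4226, -0.0549, 0.2315]
tool_rot: [[0.957, 0.292, 0.001], [0.292, -0.957, -0.0], [0.0, 0.0, -1.0]]
ft_force: [0.3, -1.0, 1.1]
grip_width: 0.0851
gripper_force: 0.0
time_s: 2.7
position: [0.5534, 0.1799, 0.2313]
tool_rot: [[0.956, 0.292, 0.0], [0.292, -0.956, -0.0], [0.0, 0.0, -1.0]]
ft_force: [0.5, -0.2, 0.2]
grip_width: 0.0849
gripper_force: 0.0
time_s: 3.37
position: [0.5529, 0.1781, 0.2313]
tool_rot: [[0.488, 0.873, -0.0], [0.873, -0.488, 0.0], [-0.0, -0.0, -1.0]]
ft_force: [0.7, 1.0, -0.8]
grip_width: 0.0847
gripper_force: 0.0
time_s: 4.03
position: [0.5529, 0.1781, 0.2313]
tool_rot: [[-0.247, 0.969, -0.0], [0.969, 0.247, 0.0], [0.0, -0.0, -1.0]]
ft_force: [-0.7, -0.7, 0.6]
grip_width: 0.0848
gripper_force: 0.0
pos [0.5529 0.1781 0.2313] ya 14.62 ft [0.8 0.1 0.1] w 0.0853 gf 0.0 t 4.1 delta cm [ 0.11  0.08 10.13] turn 0.011
[[ 9.69167574e-01 -2.35120365e-01 -7.37063597e-02  5.34650579e-01]
 [ 2.46402504e-01  9.24621628e-01  2.90449051e-01  2.50893600e-01]
 [-1.39992688e-04 -2.99655233e-01  9.54047547e-01  3.74182064e-01]
 [ 0.00000000e+00  0.00000000e+00  0.00000000e+00  1.00000000e+00]] [[297.31863964   0.         248.05337578]
 [  0.         297.31863964 191.70099978]
 [  0.           0.           1.        ]]
stand_column 0.79 [249.9072 163.2   ] [0.5537946  0.18390923 0.045     ]
stand_column 0.78 [65.8944 36.5952] [0.29210177 0.29007683 0.045     ]
stand_foot 0.83 [66.0992 39.5136] [0.29354271 0.2863376  0.045     ]
stand_foot 0.8 [249.3952 161.7024] [0.55280577 0.18544313 0.045     ]
```

View pics/w1.png

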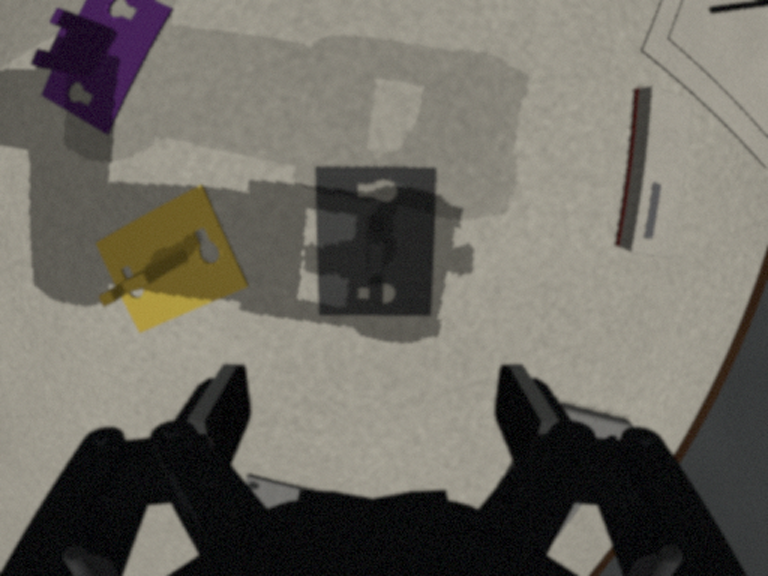

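The dark stand is in the wrist view at about px (250,161) and sits between the fingers in the closing direction. Its corners, in the enlarged picture, are (317,168), (436,168), (432,315) and (320,315).

Run:
```python
from h import *
im={"intrinsics":[[297.32,0,248.05],[0,297.32,191.70],[0,0,1]],"fish":True,"pose":np.array([[9.69167574e-01,-2.35120365e-01,-7.37063597e-02,5.34650579e-01],[2.46402504e-01,9.24621628e-01,2.90449051e-01,2.50893600e-01],[-1.39992688e-04,-2.99655233e-01,9.54047547e-01,3.74182064e-01],[0,0,0,1]])}
P=np.array([onz(im,(x/1.5,y/1.5),.004)[:2] for x,y in [(436,168),(432,315),(320,315),(317,168)]])
print(P.round(4),P.mean(0)); 
for i,j in [(3,0),(2,1),(1,0),(2,3)]:
    d=P[j]-P[i];print(np.hypot(*d),np.degrees(np.arctan2(d[1],d[0])))
c=P.mean(0);delta(c[0],c[1],.026,14)
```

```text
[[0.5889 0.2515]
 [0.6215 0.1265]
 [0.5245 0.1019]
 [0.4938 0.2272]] [0.5571795  0.17675328]
0.09822542718483 14.367250557121505
0.10003683991112582 14.245487513205916
0.12923028145409887 104.59963503420386
0.1290230433074785 103.79569718821173
pos [0.5529 0.1781 0.2313] ya 13.9 ft [-0.1 -0.1  1.7] w 0.0845 gf 0.0 t 4.2 delta cm [-0.24  0.38 20.53] turn -0.002
```

```bash
python3 -m crank '[8.5,-0.05,0.23,2.5,0,8.5,0,0,2.5,0,8.5,0,0,2.5,0,8.5,0,0,2.5,0,8.5,0,0,2.5,0,8.5,0,0,2.5,0,8.5,0,0,2.5,0,8.5,0,0,1.0,0]'
python3 -m crank '[8.5,0,0,1.0,0,8.5,0,0,0.85,0,8.5,0,0,0,0,4,0,0,0,0,0,0,0,0,0,0,0,0,0,0,0,0,0,0,0,0,0,0,0,0]' 40
python3 -m crank '[0,0,0,0,0,0,0,0,0,0,0,0,0,0,0,0,0,0,0,0,0,0,0,0,0,0,0,0,0,0,0,0,0,0,0,0,0,0,0,0]' 60
```

```text
time_s: 4.85
position: [0.5539, 0.178, 0.0433]
tool_rot: [[-0.24, 0.971, -0.005], [0.971, 0.24, -0.0], [0.001, -0.005, -1.0]]
ft_force: [-0.8, -0.7, -0.3]
grip_width: 0.0849
gripper_force: 0.0
time_s: 5.52
position: [0.5555, 0.1782, 0.0283]
tool_rot: [[-0.242, 0.97, 0.001], [0.97, 0.242, 0.0], [-0.0, 0.001, -1.0]]
ft_force: [0.3, -1.2, -0.1]
grip_width: 0.025
gripper_force: 0.0
time_s: 6.18
position: [0.5554, 0.1782, 0.0282]
tool_rot: [[-0.243, 0.97, 0.0], [0.97, 0.243, 0.0], [-0.0, 0.0, -1.0]]
ft_force: [-1.2, -0.0, 6.1]
grip_width: 0.0094
gripper_force: 59.6
```

```bash
python3 -m crank '[0,0,0,-0.5,0,0,0,0,-1,0,0,0,0,-1.5,0,0,0,0,-1.5,0,0,0,0,-1.5,0,0,0,0,-1.5,0,0,0,0,-0.5,0,0,0,0,0,0]'
python3 -m crank '[0,-1.5,-0.4,0,0,0,-2.5,-0.7,0,0,0,-2.9,-0.8,0,0,0,-2.9,-0.8,0,0,0,-2.9,-0.8,0,0,0,-2.9,-0.8,0,0,0,-2.9,-0.8,0,0,0,-2.9,-0.8,0,0]'
python3 -m crank '[0,-2.9,-0.8,0,0,0,-2.9,-0.8,0,0,0,-2.9,-0.8,0,0,0,-2.4,-0.6,0,0,0,-2.0,-0.5,0,0,0,0,0,0,0.08,0,0,0,0,0.08,0,0,0,0,0.085]'
python3 -m crank '[0,0,0,0,0,0,0,0,0,0,0,0,0,0,0,0,0,0,0,0,0,0,0,0,0,0,0,0,0,0,0,0,0,0,0,0,0,0,0,0]'
python3 - <<'E'
from h import *
import pickle
im=shot("wrist");save(im,"w2.png");pickle.dump((im,env.observe()),open("w2.pkl","wb"));delta(.5491,-.1885,.1,0)
im=shot("top");pickle.dump((im,env.observe()),open("t2.pkl","wb"))
E
```

```text
time_s: 6.85
position: [0.5556, 0.1783, 0.1091]
tool_rot: [[-0.243, 0.97, 0.002], [0.97, 0.243, 0.0], [-0.0, 0.002, -1.0]]
ft_force: [1.7, -0.1, -4.6]
grip_width: 0.0094
gripper_force: 58.7
time_s: 7.52
position: [0.5491, -0.045, 0.1068]
tool_rot: [[-0.243, 0.97, -0.002], [0.97, 0.243, 0.001], [0.001, -0.002, -1.0]]
ft_force: [0.3, -0.4, -3.4]
grip_width: 0.0092
gripper_force: 58.7
time_s: 8.18
position: [0.5471, -0.1795, 0.1065]
tool_rot: [[0.005, 1.0, -0.002], [1.0, -0.005, 0.001], [0.001, -0.002, -1.0]]
ft_force: [0.4, -0.5, -3.8]
grip_width: 0.0092
gripper_force: 58.7
time_s: 8.85
position: [0.5477, -0.1793, 0.1079]
tool_rot: [[-0.0, 1.0, 0.0], [1.0, 0.0, -0.0], [-0.0, 0.0, -1.0]]
ft_force: [-0.6, 0.1, -3.9]
grip_width: 0.0091
gripper_force: 58.7
pos [ 0.5477 -0.1793  0.1078] ya 0.02 ft [ 0.  -0.3 -4.1] w 0.0091 gf 58.7 t 8.9 delta cm [-0.92  0.13  0.78] turn 0.0
```

View pics/w2.png

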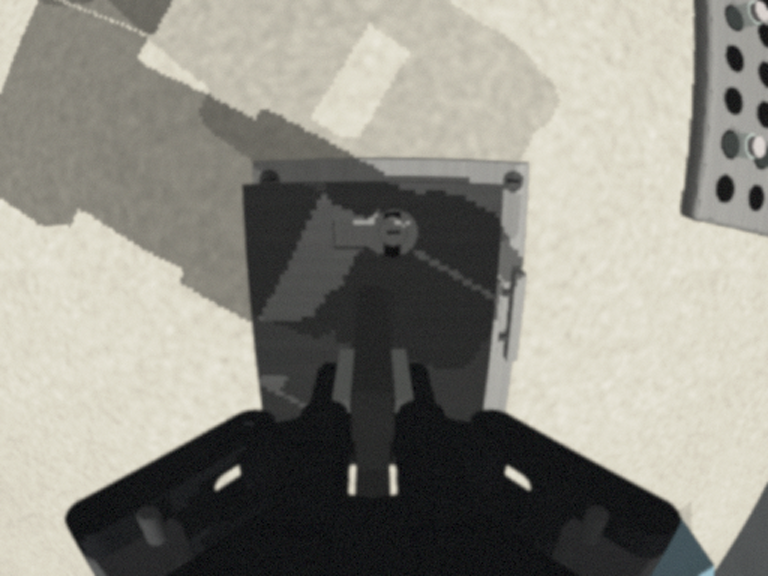

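The +y round hole shows at about (397,232) in the enlarged picture, with a screw head visible through it. I'll enlarge it with more contrast.

Run:
```python
from h import *
import pickle
im,_=pickle.load(open("w2.pkl","rb"))
c=im["color"][95:195,155:355,::-1].astype(float)/255
c=(np.clip(c,0,1)**.45*255).astype(np.uint8)
cv2.imwrite("pics/c2.png",cv2.resize(c,None,fx=4,fy=4,interpolation=cv2.INTER_CUBIC))
```

```text
(no output)
```

View pics/c2.png

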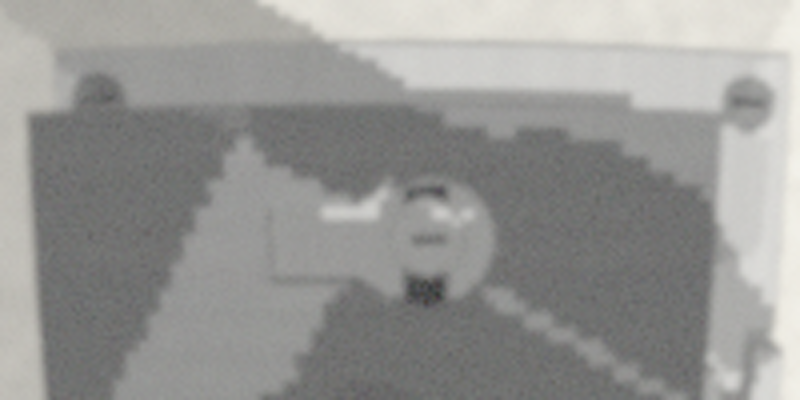

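Run:
```python
from h import *
import pickle
im,s=pickle.load(open("w2.pkl","rb"))
f=lambda x,y,z:onz(im,(155+x/4-.4,95+y/4-.4),z)[:2]
z=s["position"][2]-.0282
print("foot corners",f(30,112,z+.004),f(718,112,z+.004))
h=f(431,241,z+.004);print("hole",h, "slot end",f(270,241,z+.004))
print("head",f(429,239,.0185))
print("mount corners",f(54,48,.006),f(790,53,.006))
print("cam",np.array(im["pose"])[:3,3], s["position"])
```

```text
foot corners [ 0.49904863 -0.11504024] [ 0.5977222  -0.11507944]
hole [ 0.55649777 -0.13459224] slot end [ 0.53352371 -0.13454414]
head [ 0.55928312 -0.14606692]
mount corners [ 0.48192104 -0.1068324 ] [ 0.63635377 -0.10672288]
cam [ 0.54832675 -0.10413285  0.25071481] [ 0.54774842 -0.17930655  0.10784505]
```

```bash
python3 -m crank '[0,-0.3,0.1,0.5,0,0,-0.4,0.15,0.8,0,0,-0.43,0.1,0.9,0,0,0,0,0.9,0,0,0,0,0.9,0,0,0,0,0.7,0,0,0,0,0.4,0,0,0,0,0,0]'
python3 -m crank '[0,0,0,0,0,0,0,0,0,0,0,0,0,0,0,0,0,0,0,0,0,0,0,0,0,0,0,0,0,0,0,0,0,0,0,0,0,0,0,0]'
python3 - <<'E'
from h import *
import pickle
im=shot("wrist");pickle.dump((im,env.observe()),open("w3.pkl","wb"));delta(.5491,-.1885,.1,0)
c=im["color"][95:195,155:355,::-1].astype(float)/255
c=(np.clip(c,0,1)**.45*255).astype(np.uint8)
cv2.imwrite("pics/c3.png",cv2.resize(c,None,fx=4,fy=4,interpolation=cv2.INTER_CUBIC))
E
```

```text
time_s: 9.62
position: [0.5508, -0.1902, 0.0556]
tool_rot: [[-0.0, 1.0, -0.002], [1.0, 0.0, 0.001], [0.001, -0.002, -1.0]]
ft_force: [-0.1, 0.3, -5.3]
grip_width: 0.0095
gripper_force: 58.6
time_s: 10.28
position: [0.5513, -0.1906, 0.0569]
tool_rot: [[0.0, 1.0, 0.0], [1.0, -0.0, -0.0], [-0.0, 0.0, -1.0]]
ft_force: [0.7, -0.4, -4.7]
grip_width: 0.0093
gripper_force: 58.6
pos [ 0.5512 -0.1906  0.0569] ya -0.0 ft [-0.5 -0.  -4.2] w 0.0092 gf 58.6 t 10.3 delta cm [ 0.21 -0.21 -4.31] turn -0.0
```

View pics/c3.png

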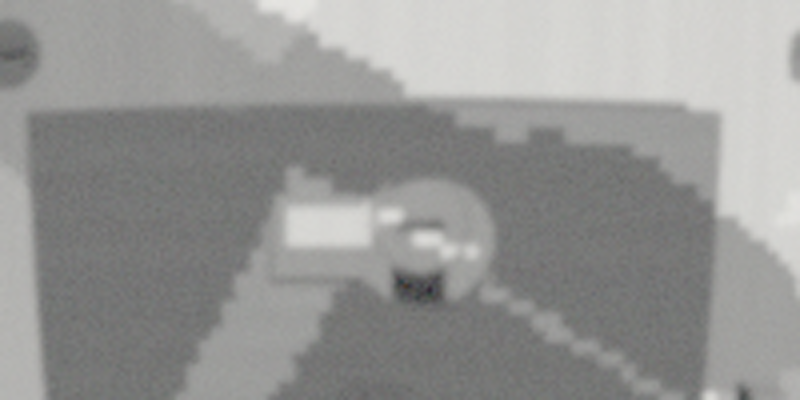

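Run:
```python
from h import *
import pickle
im,s=pickle.load(open("w3.pkl","rb"))
c=im["color"][133:177,215:285].mean(2);c=np.clip((c-15)/(85-15),0,1)**.7*255
cv2.imwrite("pics/c3b.png",cv2.resize(c.astype(np.uint8),None,fx=11,fy=11,interpolation=cv2.INTER_CUBIC))
f=lambda x,y,z:onz(im,(155+x/4-.4,95+y/4-.4),z)[:2]
z=s["position"][2]-.0282
print("hole",f(431,241,z+.004),"feature x for deck slot",f(418,288,.006))
hd=f(431,241,z+.004)+np.array([-.001,0])
p=proj(im,[*hd,.0185]);print("head expected at crop px if aligned 1mm on",(np.array(p)-[215,133]+.4)*11)
print("per mm",11*(np.array(proj(im,[hd[0]+.001,hd[1],.0185]))-p))
```

```text
hole [ 0.56001909 -0.14593277] feature x for deck slot [ 0.55923396 -0.15877576]
head expected at crop px if aligned 1mm on [495.54700602 199.50647363]
per mm [17.82037527  0.05451001]
```

View pics/c3b.png

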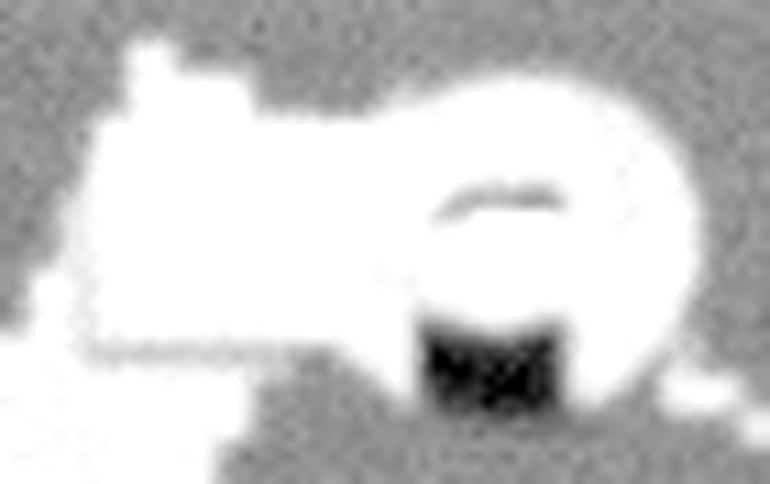

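The head mark is at crop px (503,193) and should be at (495,200), so the error is within 0.5 mm. I'll make a small correction and lower the stand gently.

```bash
python3 -m crank '[0,0.03,0.02,0.3,0,0,0,0,0.3,0,0,0,0,0.2,0,0,0,0,0.15,0,0,0,0,0.1,0,0,0,0,0,0,0,0,0,0,0,0,0,0,0,0]'
python3 -m crank '[0,0,0,0.05,0,0,0,0,0.05,0,0,0,0,0.05,0,0,0,0,0.05,0,0,0,0,0,0,0,0,0,0,0,0,0,0,0,0,0,0,0,0,0]'
```

```text
time_s: 11.0
position: [0.5515, -0.1903, 0.0464]
tool_rot: [[0.0, 1.0, 0.0], [1.0, -0.0, -0.0], [-0.0, 0.0, -1.0]]
ft_force: [0.5, -0.7, -3.7]
grip_width: 0.0094
gripper_force: 58.6
time_s: 11.67
position: [0.5514, -0.1903, 0.0443]
tool_rot: [[-0.0, 1.0, 0.0], [1.0, 0.0, -0.0], [-0.0, 0.0, -1.0]]
ft_force: [0.5, 0.3, -4.4]
grip_width: 0.009
gripper_force: 58.6
```

```bash
python3 -m crank '[0,0,0,0.05,0,0,0,0,0.05,0,0,0,0,0.05,0,0,0,0,0.05,0,0,0,0,0,0,0,0,0,0,0,0,0,0,0,0,0,0,0,0,0]'
python3 -m crank '[0,0,0,0.05,0,0,0,0,0.05,0,0,0,0,0.05,0,0,0,0,0.05,0,0,0,0,0,0,0,0,0,0,0,0,0,0,0,0,0,0,0,0,0]'
python3 -m crank '[0,0,0,0.05,0,0,0,0,0.05,0,0,0,0,0.05,0,0,0,0,0,0,0,0,0,0,0,0,0,0,0,0,0,0,0,0,0,0,0,0,0,0]'
```

```text
time_s: 12.33
position: [0.5514, -0.1903, 0.0423]
tool_rot: [[0.0, 1.0, 0.0], [1.0, -0.0, 0.0], [0.0, 0.0, -1.0]]
ft_force: [-0.6, 0.6, -4.8]
grip_width: 0.0093
gripper_force: 58.6
time_s: 13.0
position: [0.5514, -0.1903, 0.0403]
tool_rot: [[-0.0, 1.0, 0.0], [1.0, 0.0, -0.0], [-0.0, 0.0, -1.0]]
ft_force: [0.5, -0.3, -4.0]
grip_width: 0.0093
gripper_force: 58.6
time_s: 13.67
position: [0.5514, -0.1903, 0.0389]
tool_rot: [[-0.0, 1.0, 0.0], [1.0, 0.0, -0.0], [-0.0, 0.0, -1.0]]
ft_force: [0.3, -0.2, -3.3]
grip_width: 0.0097
gripper_force: 58.7
```

```bash
python3 -m crank '[0,0,0,0.06,0,0,0,0,0.06,0,0,0,0,0.06,0,0,0,0,0.06,0,0,0,0,0.06,0,0,0,0,0.05,0,0,0,0,0,0,0,0,0,0,0]'
python3 -m crank '[0,0,0,0.03,0,0,0,0,0.02,0,0,0,0,0.02,0,0,0,0,0.02,0,0,0,0,0,0,0,0,0,0,0,0,0,0,0,0,0,0,0,0,0]'
```

```text
time_s: 14.33
position: [0.5515, -0.1903, 0.0354]
tool_rot: [[0.0, 1.0, 0.0], [1.0, -0.0, -0.0], [-0.0, 0.0, -1.0]]
ft_force: [0.4, 0.1, -3.7]
grip_width: 0.0096
gripper_force: 58.9
time_s: 15.0
position: [0.5515, -0.1903, 0.0344]
tool_rot: [[-0.0, 1.0, 0.0], [1.0, 0.0, -0.0], [-0.0, 0.0, -1.0]]
ft_force: [1.1, -0.6, -2.3]
grip_width: 0.0093
gripper_force: 58.9
```

```bash
python3 -m crank '[0,0,0,0.03,0,0,0,0,0.03,0,0,0,0,0,0,0,0,0,0,0,0,0,0,0,0,0,0,0,0,0,0,0,0,0,0,0,0,0,0,0]'
python3 -m crank '[0,0,0,0.03,0,0,0,0,0.02,0,0,0,0,0,0,0,0,0,0,0,0,0,0,0,0,0,0,0,0,0,0,0,0,0,0,0,0,0,0,0]'
```

```text
time_s: 15.67
position: [0.5514, -0.1903, 0.0342]
tool_rot: [[-0.0, 1.0, 0.0], [1.0, 0.0, -0.0], [-0.0, 0.0, -1.0]]
ft_force: [-4.0, 1.4, 5.4]
grip_width: 0.0092
gripper_force: 59.9
time_s: 16.33
position: [0.5515, -0.1903, 0.0342]
tool_rot: [[-0.0, 1.0, 0.0], [1.0, 0.0, -0.0], [-0.0, 0.0, -1.0]]
ft_force: [-3.5, 1.6, 9.9]
grip_width: 0.0093
gripper_force: 60.8
```

```bash
python3 -m crank '[0,0,0,-0.04,0,0,0,0.2,0,0,0,0,0.2,0,0,0,0,0.2,0,0,0,0,0.2,0,0,0,0,0.2,0,0,0,0,0.2,0,0,0,0,0,0,0]'
python3 -m crank '[0,0,0.05,0,0,0,0,0.05,0,0,0,0,0.05,0,0,0,0,0.05,0,0,0,0,0,0,0,0,0,0,0,0,0,0,0,0,0,0,0,0,0,0]'
```

```text
time_s: 17.0
position: [0.5633, -0.1905, 0.0342]
tool_rot: [[-0.0, 1.0, -0.001], [1.0, 0.0, -0.0], [-0.0, -0.001, -1.0]]
ft_force: [-5.4, 0.8, 8.1]
grip_width: 0.0095
gripper_force: 60.5
time_s: 17.67
position: [0.5647, -0.1906, 0.0343]
tool_rot: [[-0.0, 1.0, -0.001], [1.0, 0.0, -0.0], [-0.0, -0.001, -1.0]]
ft_force: [-7.9, 0.9, 8.9]
grip_width: 0.0095
gripper_force: 60.8
```

```bash
python3 -m crank '[0,0,0.05,0,0,0,0,0.05,0,0,0,0,0.05,0,0,0,0,0.05,0,0,0,0,0.05,0,0,0,0,0,0,0,0,0,0,0,0,0,0,0,0,0]'
python3 -m crank '[0,0,0.05,0,0,0,0,0.05,0,0,0,0,0,0,0,0,0,0,0,0,0,0,0,0,0,0,0,0,0,0,0,0,0,0,0,0,0,0,0,0]'
```

```text
time_s: 18.33
position: [0.5665, -0.1905, 0.0343]
tool_rot: [[-0.0, 1.0, -0.003], [1.0, 0.0, -0.0], [-0.0, -0.003, -1.0]]
ft_force: [-11.7, -1.2, 11.4]
grip_width: 0.0092
gripper_force: 61.1
time_s: 19.0
position: [0.5673, -0.1905, 0.0343]
tool_rot: [[-0.0, 1.0, -0.004], [1.0, 0.0, -0.0], [-0.0, -0.004, -1.0]]
ft_force: [-12.1, -0.5, 12.6]
grip_width: 0.0095
gripper_force: 61.3
```

```bash
python3 -m crank '[0,0,0.05,-0.03,0,0,0,0.05,0,0,0,0,0,0,0,0,0,0,0,0,0,0,0,0,0,0,0,0,0,0,0,0,0,0,0,0,0,0,0,0]'
python3 -m crank '[0,0,0.05,0,0,0,0,0.03,0,0,0,0,0,0,0,0,0,0,0,0,0,0,0,0,0,0,0,0,0,0,0,0,0,0,0,0,0,0,0,0]'
python3 - <<'E'
from h import *
im=shot("wrist");c=im["color"][:,:,::-1].astype(float)/255
c=(np.clip(c,0,1)**.55*255).astype(np.uint8)[90:290,130:380]
cv2.imwrite("pics/w4.png",cv2.resize(c,None,fx=3,fy=3,interpolation=cv2.INTER_CUBIC))
E
```

```text
time_s: 19.67
position: [0.5682, -0.1905, 0.0344]
tool_rot: [[-0.0, 1.0, -0.004], [1.0, 0.0, -0.0], [-0.0, -0.004, -1.0]]
ft_force: [-11.4, -0.6, 10.8]
grip_width: 0.0092
gripper_force: 61.1
time_s: 20.33
position: [0.5689, -0.1905, 0.0344]
tool_rot: [[-0.0, 1.0, -0.004], [1.0, 0.0, 0.0], [0.0, -0.004, -1.0]]
ft_force: [-13.4, -1.0, 11.6]
grip_width: 0.0092
gripper_force: 61.1
```

View pics/w4.png

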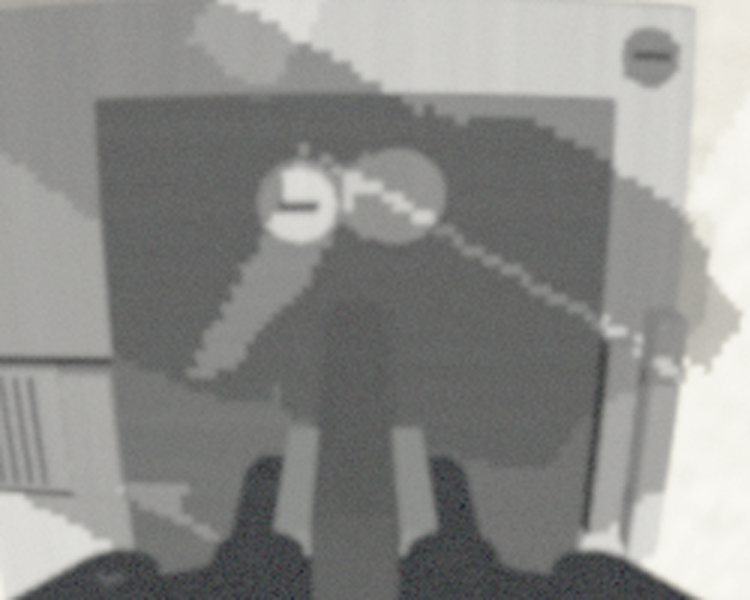

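The head is over the slot at (297,203) and the round hole is at (395,197), so the stand has slid about 17.5 mm. The foot is against the buffer, and it isn't clear whether the catch is up. I'll push on to the slot end.

```bash
python3 -m crank '[0,0,0.05,0,0,0,0,0.02,0,0,0,0,0,0,0,0,0,0,0,0,0,0,0,0,0,0,0,0,0,0,0,0,0,0,0,0,0,0,0,0]'
python3 -m crank '[0,0,0.05,0,0,0,0,0.02,0,0,0,0,0,0,0,0,0,0,0,0,0,0,0,0,0,0,0,0,0,0,0,0,0,0,0,0,0,0,0,0]'
```

```text
time_s: 21.05
position: [0.5694, -0.1905, 0.0344]
tool_rot: [[-0.0, 1.0, -0.005], [1.0, 0.0, 0.0], [0.0, -0.005, -1.0]]
ft_force: [-12.7, -0.6, 11.4]
grip_width: 0.0094
gripper_force: 61.3
time_s: 21.72
position: [0.5698, -0.1905, 0.0344]
tool_rot: [[-0.0, 1.0, -0.005], [1.0, 0.0, 0.0], [0.0, -0.005, -1.0]]
ft_force: [-14.3, -0.4, 13.2]
grip_width: 0.0089
gripper_force: 61.2
```

```bash
python3 -m crank '[0,0,0.05,0,0,0,0,0.03,0,0,0,0,0,0,0,0,0,0,0,0,0,0,0,0,0,0,0,0,0,0,0,0,0,0,0,0,0,0,0,0]'
```

```text
time_s: 22.38
position: [0.57, -0.1905, 0.0345]
tool_rot: [[-0.0, 1.0, -0.007], [1.0, 0.0, 0.0], [0.0, -0.007, -1.0]]
ft_force: [-18.4, -0.8, 14.5]
grip_width: 0.0091
gripper_force: 61.7
```

```bash
python3 -m crank '[0,0,0.05,0,0,0,0,0.03,0,0,0,0,0,0,0,0,0,0,0,0,0,0,0,0,0,0,0,0,0,0,0,0,0,0,0,0,0,0,0,0]'
```

```text
time_s: 23.05
position: [0.5702, -0.1905, 0.0345]
tool_rot: [[-0.0, 1.0, -0.008], [1.0, 0.0, 0.0], [0.0, -0.008, -1.0]]
ft_force: [-22.4, -1.0, 17.1]
grip_width: 0.0093
gripper_force: 62.1
```

The stand stops at the slot end: the force climbs and it no longer moves. I'll relax the push, release, and see whether the catch holds.

```bash
python3 -m crank '[0,0,-0.05,0,0,0,0,-0.05,-0.04,0,0,0,-0.05,-0.03,0,0,0,-0.05,0,0,0,0,-0.05,0,0,0,0,-0.05,0,0,0,0,0,0,0,0,0,0,0,0]'
python3 -m crank '[0,0,0,0,0,0,0,0,0,0,0,0,0,0,0,0,0,0,0,0,0,0,0,0,0,0,0,0,0,0,0,0,0,0,0,0,0,0,0,0]'
```

```text
time_s: 23.72
position: [0.5698, -0.1905, 0.0343]
tool_rot: [[-0.0, 1.0, -0.002], [1.0, 0.0, 0.0], [0.0, -0.002, -1.0]]
ft_force: [-5.6, -1.7, 1.7]
grip_width: 0.0096
gripper_force: 59.8
time_s: 24.38
position: [0.5698, -0.1905, 0.0343]
tool_rot: [[-0.0, 1.0, -0.002], [1.0, 0.0, 0.0], [0.0, -0.002, -1.0]]
ft_force: [-5.7, -1.8, 2.8]
grip_width: 0.0097
gripper_force: 59.8
```

```bash
python3 -m crank '[0,0,-0.05,0,0,0,0,-0.05,0,0,0,0,-0.05,0,0,0,0,-0.05,0,0,0,0,-0.05,0,0,0,0,0,0,0,0,0,0,0,0,0,0,0,0,0]'
```

```text
time_s: 25.05
position: [0.5682, -0.1903, 0.0344]
tool_rot: [[-0.0, 1.0, -0.0], [1.0, 0.0, 0.0], [0.0, -0.0, -1.0]]
ft_force: [-0.9, -2.1, -7.1]
grip_width: 0.0092
gripper_force: 58.5
```

```bash
python3 -m crank '[0,0,-0.05,0.03,0,0,0,-0.05,0,0,0,0,0,0,0,0,0,0,0,0,0,0,0,0,0,0,0,0,0,0,0,0,0,0,0,0,0,0,0,0]'
```

```text
time_s: 25.72
position: [0.5679, -0.1903, 0.0346]
tool_rot: [[0.0, 1.0, 0.002], [1.0, -0.0, -0.0], [-0.0, 0.002, -1.0]]
ft_force: [4.9, 0.5, -6.7]
grip_width: 0.0092
gripper_force: 58.6
```

The pull meets resistance (+4.9 N with almost no travel), so the catch is holding. Releasing.

```bash
python3 -m crank '[0,0,0.05,0,0,0,0,0.03,0,0,1,0,0,0,0,1.5,0,0,0,0,3,0,0,0,0,4,0,0,0,0,4,0,0,0,0,4,0,0,0,0]'
python3 -m crank '[4,0,0,0,0,4,0,0,-0.5,0,4,0,0,-1,0,4,0,0,-2,0,4,0,0,-2.5,0,4,0,0,-2.5,0,4,0,0,-2.5,0,4,0,0,-2,0]'
python3 -m crank '[4,0,0,-1,0,4,0,0,0,0,4,0,0,0,0,4,0,0,0,0,4,0,0,0,0,4,0,0,0,0,4,0,0,0,0,4,0,0,0,0]'
python3 - <<'E'
from h import *
im=shot("wrist");delta(.57,-.19,.1,0);c=im["color"][:,:,::-1].astype(float)/255
c=(np.clip(c,0,1)**.55*255).astype(np.uint8)[90:340,100:400]
cv2.imwrite("pics/w5.png",cv2.resize(c,None,fx=2.4,fy=2.4,interpolation=cv2.INTER_CUBIC))
E
```

```text
time_s: 26.38
position: [0.568, -0.1903, 0.0346]
tool_rot: [[0.0, 1.0, 0.0], [1.0, -0.0, -0.0], [-0.0, 0.0, -1.0]]
ft_force: [-0.9, -0.5, -0.4]
grip_width: 0.0399
gripper_force: 0.0
time_s: 27.05
position: [0.5683, -0.1904, 0.1676]
tool_rot: [[-0.0, 1.0, 0.002], [1.0, 0.0, -0.001], [-0.001, 0.002, -1.0]]
ft_force: [0.4, -0.1, -0.0]
grip_width: 0.0399
gripper_force: 0.0
time_s: 27.72
position: [0.5679, -0.1903, 0.174]
tool_rot: [[0.0, 1.0, -0.001], [1.0, -0.0, 0.0], [0.0, -0.001, -1.0]]
ft_force: [0.1, -0.7, -0.7]
grip_width: 0.0404
gripper_force: 0.0
pos [ 0.568  -0.1903  0.1741] ya -0.0 ft [0.1 0.1 0.1] w 0.04 gf 0.0 t 27.8 delta cm [0.03 0.21 7.41] turn -0.0
```

View pics/w5.png

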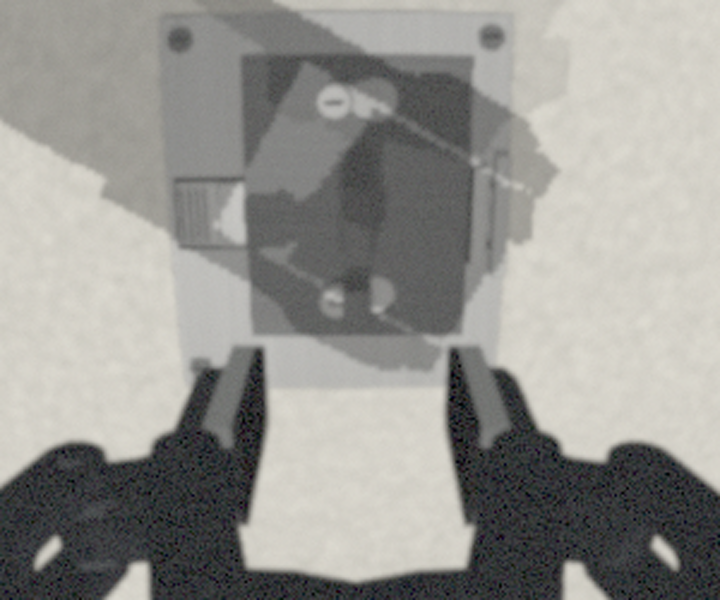

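The stand lies square with both heads over the slots, at (333,102) and (335,300). The catch bar is clear behind the foot's edge, and the fingers are off. Handing in.

```bash
python3 -c "
from rig import env
print(env.close_job())"
```

```text
the job is handed in; nothing more can be done
None
```

The stand is back on its mount with both screw heads in the slots. The catch held against a test pull, the gripper has let go, and the job was handed in at about 28 s; no verdict was shown.

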